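Morning at the abacus stall: unstack the counting cups and the pencil tin

TASK

Lay out the stall for the morning: take the nest of three olive-wood counting cups off the red pencil tin and stand each cup upright in the middle of the bead mat that has the colour of its bead collar, and lay the tin flat on the floor of the open cedar box. Keep the cups upright, set everything down gently without dropping it, and leave the slate and the bangle where they lie.

Things in the scene. Friction and masses are not known exactly. Their poses are not given: they have to be found in the camera images.
- cup_small: Footed olive-wood cup with a green bead collar over its lip and top 12 mm. 39 mm across the lip (widest), 54 mm tall, foot 28 mm across, thin stem, inner floor 29 mm above the underside, about 45 g. Origin: centre of the foot's underside, z up. Starts nested in the white cup, on its inner floor, 26 mm proud of its lip; a few mm of play, lifts straight out.
- cup_middle: Footed olive-wood cup with a white bead collar over its lip and top 12 mm. 53 mm across the lip (widest), 60 mm tall, foot 38 mm across, thin stem, inner floor 32 mm above the underside, about 75 g. Origin: centre of the foot's underside, z up. Starts nested in the blue cup, on its inner floor, 30 mm proud of its lip; a few mm of play, lifts straight out.
- cup_large: Footed olive-wood cup with a blue bead collar over its lip and top 12 mm. 68 mm across the lip (widest), 66 mm tall, foot 46 mm across, thin stem, inner floor 36 mm above the underside, about 120 g. Origin: centre of the foot's underside, z up. Starts on top of the red tin, the other two cups nested in it.
- tin: flat red pencil tin, closed, 180 mm long (its x) by 60 mm wide (its y) by 32 mm high, about 190 g. Origin: centre of its underside. At the start it lies on the counter under the nest of cups, its length roughly sideways to the robot (within about 30 degrees).
- mat_blue: round blue bead mat, 100 mm across, 5 mm thick, flat, fixed on the counter. Origin: centre of its underside (counter height); its top is 5 mm above.
- mat_white: round white bead mat, 100 mm across, 5 mm thick, flat, fixed on the counter. Origin: centre of its underside (counter height); its top is 5 mm above.
- mat_green: round green bead mat, 100 mm across, 5 mm thick, flat, fixed on the counter. Origin: centre of its underside (counter height); its top is 5 mm above.
- shelf_box: Open square cedar box, fixed, at the robot's left: 240 x 240 mm outside, walls 12 mm thick, 50 mm high; inside 216 x 216 mm, floor top 12 mm above the counter. Origin: centre of its underside; x, y along its walls. Fixed open lid on the +y wall (far from the robot), leaning 19 deg outwards, 240 mm high above the rim; thin brass stay from the +x rim (70 mm towards +y) up to the lid.
- slate: bystander: grey slate tablet in a pine frame, 160 by 220 by 11 mm (its x, y, z), lying flat, loose. Origin: centre of its underside. Leave it alone.
- bangle: bystander: carved golden wooden bangle lying flat, loose: 88 mm outside, about 66 mm inside across, 18 mm high. Origin: centre of its underside. Leave it alone.
There are look-alikes about, which are no part of the job. What is shaped like the cup_small but black or pink is not meant.

How it is judged:
By the outcome, as a careful person would: the job done as asked, in the order asked, and still so for the second after the job is handed in, with the robot touching nothing.
It also fails if it takes over 120 s, if anything falls off the work surface, if the arm or the gripper's body presses on something with over 40 N, if the wrist force passes 120 N, or if a joint passes its speed limit or range.

ROBOT

A 7-joint arm with a two-finger parallel gripper is mounted at the origin on the work surface. World frame = base frame: x ahead of the robot, y to its left, z up, the work surface at z = 0. Lengths are in m, angles in rad, forces in N, time in s.
With the tool pointing down it reaches from about 0.425 to 1.025 m from the base axis. Payload 3.6 kg.
Tool frame: the origin (TCP) lies at the very end of the fingers, on their centre line; the grasp point (between the pads) lies robot.tcp_to_grasp behind it (robot.tcp_to_grasp is the distance from the TCP to the grasp point, in m); z points along the fingers, y is the line along which they close (so a half turn about z gives the same grasp; the last joint's range is limited). The gripper opens to 85 mm and grips with 20 to 120 N. Pads are 22 mm wide; open, the fingers measure 114 mm over their backs; the gripper's body (76 mm by 85 mm) begins 54 mm behind the grasp point. The pads swing forward as they close: fully open they stand 13 mm farther back than shut.
Start: joints at [-1.228, 0.591, 0.048, 1.609, -0.033, 0.943, -0.034], TCP at [0.307, 0.657, 0.231] pointing down, gripper open.
Joint ranges: [-2.69, 2.69], [-0.47, 2.24], [-1.27, 1.36], [0.19, 2.51], [-1.53, 4.68], [0.08, 2.07], [-3.09, 3.09]. Speed limits (rad/s): [2.57, 2.57, 3.14, 3.14, 3.14, 3.14, 3.14].

INTERFACE

Orientations are given as a unit quaternion [w, x, y, z].
In Python, from cell import robot gives the robot as it stands.
- The arm moves only by the shell command python3 -m inch 'ROWS'. ROWS is a JSON object of lists of equal length, an entry for each row: "claw": the opening, from 0 (shut) to 1 (fully open); "travel": the shift along the tool's x, y, z normalised to -1 to 1, where 1 is 100 cm, a list of three; "roll": the turn about the tool's z normalised to -1 to 1, where 1 is 90 degrees. In form: {"claw": [claw, ...], "travel": [[dx, dy, dz], ...], "roll": [roll, ...]}. A call has exactly 5 rows; each row is the pose to reach, as a shift and turn from the pose commanded when the call began, along the tool's axes at that moment; what a row does not reach only later rows make up. A row lasts 1/8 s, in which the tool goes at most 62.5 mm and 10.7 degrees, less where a joint would pass 70% of its speed; a pose out of reach is approached as far as the arm can. A call with a number of a shift or a turn outside -1 to 1 is refused whole. A call with a gripper value outside its range is refused whole. The fingers move at their own pace and stop on an object; the grip force is fixed at half the most. Time passes only in rows, so rows that repeat a pose let the fingers close, or fill a call up. It gives the time, the measured TCP pose, the force, the opening and the grip force at its end, in the units of the state.
- robot.state(): the state, without advancing time (a new reading comes with each control period).
- robot.camera(name): name is "scene" or "top"; returns a dict with "image" (420x560x3 uint8, red, green, blue), "fx", "fy", "cx", "cy" (pixels), "world_to_cam" (4x4, takes a point from world to camera coordinates). Camera axes: x right, y up, looking along -z (the intrinsics and any distortion apply to the point x, -y, -z); pixel columns grow to the right and rows downward; lengths in m; the calibration is good to about 2 mm. A picture is of the moment at which its call begins. There is no depth.
- robot.sign_off(): hands the job in; it is judged then, once.
The state is a dict: "time_s": time; "joint_positions": joint angles; "dq": joint speeds; "effort": joint torques, N m; "eef_pos": TCP position; "tcp_rot": TCP orientation; "ft_force": force on the tool from outside, world axes, zero at the start; "wrist_torque": the same for the moment, N m; "finger_gap": opening from 0.0 (shut) to 1.0 (fully open); "gripper_force": force on a finger pad.
Only numpy, scipy, OpenCV 4.12 (cv2) and the standard library are available. Lean on these libraries where they do the work, as an engineer would, in place of code of your own. Each camera call takes 0.05 s, during which the arm holds its last target. There are 200 camera calls.

## Working session

There is one attempt and no reset: what is moved stays moved. The work goes in short steps, Python scripts to look and compute and a shell command to move; the robot and the scene stay as the last step left them, time stands still between calls to the robot, and variables do not carry over. Pictures are saved under pics/ and viewed, at most 19 in all, crops included, and the job is handed in when it is done.

```bash
ls; mkdir -p pics; python3 - <<'E'
from cell import robot
import cv2
for n in("scene","top"):
    c=robot.camera(n); cv2.imwrite(f"pics/{n}0.png",c["image"][...,::-1]); print(n,{k:(v if k!="image" else 0) for k,v in c.items()})
print(robot.state(),robot.tcp_to_grasp)
E
```

```text
pics
scene {'image': 0, 'fx': 453.2160613026931, 'fy': 453.2160613026931, 'cx': 286.4412930910516, 'cy': 209.00791067424916, 'world_to_cam': array([[-0.05688537,  0.99829803,  0.01284877,  0.06788861],
       [-0.64640128, -0.0466354 ,  0.76157109,  0.24940185],
       [ 0.76087412,  0.03501679,  0.647954  , -1.45009425],
       [ 0.        ,  0.        ,  0.        ,  1.        ]])}
top {'image': 0, 'fx': 481.77357837256034, 'fy': 481.77357837256034, 'cx': 282.43507984647283, 'cy': 208.4310806394254, 'world_to_cam': array([[ 0.0272792 , -0.9993078 ,  0.0252936 , -0.05041352],
       [ 0.98005486,  0.03171915,  0.19617943, -0.54686859],
       [-0.19684593,  0.0194375 ,  0.98024174, -1.20562609],
       [ 0.        ,  0.        ,  0.        ,  1.        ]])}
{'time_s': 0.1, 'joint_positions': array([-1.22751596,  0.59202183,  0.04831298,  1.60970619, -0.03332617,
        0.9427107 , -0.03370754]), 'dq': array([-1.22675329e-03, -2.18171861e-04, -1.62447780e-03, -2.53819302e-03,
        1.31029849e-03,  8.31022013e-04,  8.90982040e-05]), 'effort': array([ 4.80778195e-03, -5.50000870e+01,  1.55299231e+00, -1.98824018e+01,
        9.66677559e-03,  3.83157923e-03, -7.38325582e-06]), 'eef_pos': array([0.30636382, 0.65625612, 0.23025491]), 'tcp_rot': array([-1.73026182e-04,  2.16633887e-01,  9.76252384e-01, -1.00558675e-03]), 'ft_force': array([-0.33684859,  0.96594651,  1.25382287]), 'wrist_torque': array([-0.02328557,  0.0266294 , -0.00706443]), 'gripper_force': 0.0, 'finger_gap': 1.0026258350435924} 0.0187
```

View pics/scene0.png

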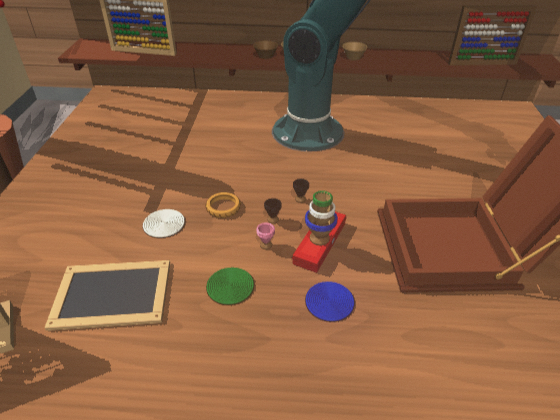

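View pics/top0.png

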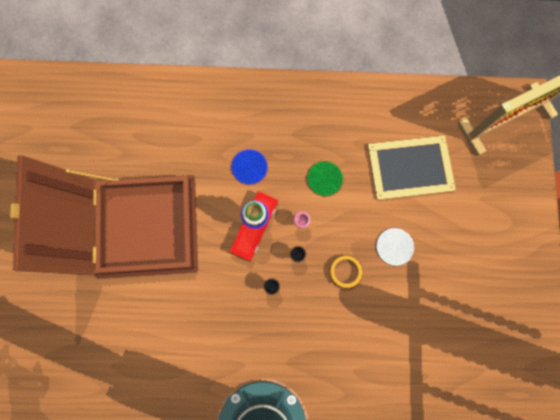

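The nest (green, white and blue collars on the red tin) is at scene (321,215) / top (256,212). Cups that could be mistaken for cup_small are pink at top (302,219) and black at top (298,254) and (272,286); only the green-collared one on the tin fits the description. Mats in the top view are blue (249,167), green (325,179) and white (396,247), and the box is at (146,224).

```bash
cat > h.py <<'E'
from cell import robot
import numpy as np, cv2
from scipy.spatial.transform import Rotation as R
def cam(n): return robot.camera(n)
def ray(c,u,v):
    M=c["world_to_cam"]; d=M[:3,:3].T@np.array([(u-c["cx"])/c["fx"],-(v-c["cy"])/c["fy"],-1]); return -M[:3,:3].T@M[:3,3],d
def plane(c,u,v,z):
    o,d=ray(c,u,v); return o+d*(z-o[2])/d[2]
def proj(c,p):
    q=c["world_to_cam"]@np.r_[p,1]; return np.array([c["cx"]+c["fx"]*q[0]/-q[2], c["cy"]+c["fy"]*q[1]/q[2]])
def mask(c,name):
    h,s,v=[x.astype(int) for x in cv2.split(cv2.cvtColor(c["image"],cv2.COLOR_RGB2HSV))]
    return {"blue":(abs(h-120)<12)&(s>150)&(v>60),"green":(abs(h-60)<15)&(s>120)&(v>40),
      "white":(s<50)&(v>150),"red":((h<5)|(h>175))&(s>200)&(v>120)}[name].astype(np.uint8)
def blobs(c,name,amin=30):
    n,l,st,ce=cv2.connectedComponentsWithStats(mask(c,name)); return [(st[i][4],st[i][:4].tolist(),ce[i].round(1),(l==i).astype(np.uint8)) for i in range(1,n) if st[i][4]>=amin]
def quat(): q=robot.state()["tcp_rot"]; return R.from_quat(q[[1,2,3,0]])
def go(p,ydir=None):
    """rows' travel (m) and roll (of 90deg) from the present pose to TCP p with closing line ydir (deg)"""
    s=robot.state(); r=quat(); t=r.inv().apply(np.array(p)-s["eef_pos"]); roll=0
    if ydir is not None:
        y=r.apply([0,1,0]); a=np.degrees(np.arctan2(y[1],y[0])); d=(ydir-a+90)%180-90; roll=-d/90
    print("travel",t.round(4),"roll",round(roll,3),"tcp",s["eef_pos"].round(4),"axes",r.as_matrix().round(3).tolist(),"q7",round(s["joint_positions"][6],2),"gap",round(s["finger_gap"],3),"t",s["time_s"])
E
python3 - <<'E'
from h import *
C={n:cam(n) for n in("top","scene")}
for n,c in C.items():
    for k in("blue","green","white","red"):
        for a,bb,ce,m in blobs(c,k):
            z={"red":.032}.get(k,.005); print(n,k,a,bb,ce,plane(c,*ce,z).round(4))
c=C["top"]
b=max(blobs(c,"red"),key=lambda b:b[0])[3]
print("tin top rect", cv2.minAreaRect(np.argwhere(b)[:,::-1].astype(np.int32)))
print("box corners", [plane(c,u,v,.05).round(3) for u,v in((191,176),(195,271),(97,180),(98,274))])
im=cv2.resize(c["image"][130:300,200:430],None,fx=3.4,fy=3.4,interpolation=cv2.INTER_CUBIC)
cv2.imwrite("pics/t1.png",im[...,::-1])
c=C["scene"];im=cv2.resize(c["image"][160:280,230:380],None,fx=5,fy=5,interpolation=cv2.INTER_CUBIC)
cv2.imwrite("pics/s1.png",im[...,::-1])
go([.307,.657,.23],0)
E
```

```text
top blue 903 [232, 150, 35, 34] [248.9 166.5] [0.6733 0.0608 0.005 ]
top blue 30 [248, 219, 19, 9] [258.3 224.6] [0.5115 0.0289 0.005 ]
top green 936 [307, 162, 36, 34] [324.4 178.2] [ 0.647  -0.1487  0.005 ]
top green 35 [247, 211, 15, 9] [255.3 216. ] [0.5348 0.0378 0.005 ]
top white 29909 [0, 0, 467, 75] [236.   33.1] [1.077  0.1151 0.005 ]
top white 140 [243, 202, 23, 23] [255.4 215.5] [0.5362 0.0376 0.005 ]
top white 1094 [376, 228, 38, 38] [394.6 246.3] [ 0.4639 -0.3402  0.005 ]
top white 41 [232, 394, 8, 9] [235.2 398.1] [0.0676 0.0705 0.005 ]
top white 83 [287, 395, 10, 10] [291.3 399.5] [ 0.0675 -0.0709  0.005 ]
top white 58 [264, 405, 23, 15] [275.9 410.9] [ 0.0396 -0.0328  0.005 ]
top red 174 [255, 192, 22, 21] [266.8 200.1] [0.574  0.0078 0.032 ]
top red 685 [230, 225, 36, 36] [246.3 241.9] [0.4601 0.0578 0.032 ]
scene blue 91 [110, 12, 30, 5] [124.8  14. ] [-1.0641 -0.9467  0.005 ]
scene blue 35 [153, 15, 12, 4] [158.7  16.6] [-1.0411 -0.7671  0.005 ]
scene blue 107 [112, 18, 37, 6] [130.   20.5] [-0.9701 -0.8896  0.005 ]
scene blue 38 [494, 37, 21, 3] [504.5  38.3] [-0.
[... 687 characters left out ...]
22 [51, 106, 24, 29] [ 65.  114.2] [-0.0365 -0.8057  0.005 ]
scene white 36 [288, 110, 17, 10] [294.1 115.9] [-0.086  -0.0473  0.005 ]
scene white 154 [309, 202, 26, 17] [320.1 212.5] [0.4024 0.0396 0.005 ]
scene white 893 [143, 209, 41, 28] [163.1 222.7] [ 0.4679 -0.342   0.005 ]
tin top rect ((247.31727600097656, 238.82577514648438), (22.35434341430664, 38.26851272583008), 25.20112419128418)
box corners [array([0.629, 0.21 , 0.05 ]), array([0.379, 0.184, 0.05 ]), array([0.61 , 0.456, 0.05 ]), array([0.365, 0.428, 0.05 ])]
travel [-0.0002  0.0007  0.0006] roll 0.722 tcp [0.3065 0.6565 0.2306] axes [[-0.906, 0.423, -0.0], [0.423, 0.906, -0.001], [-0.0, -0.001, -1.0]] q7 -0.03 gap 1.002 t 0.2
```

View pics/s1.png

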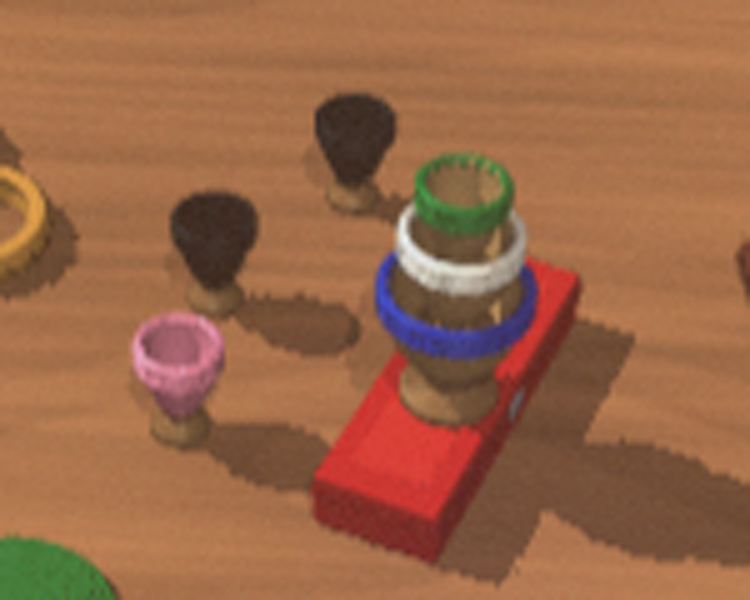

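View pics/t1.png

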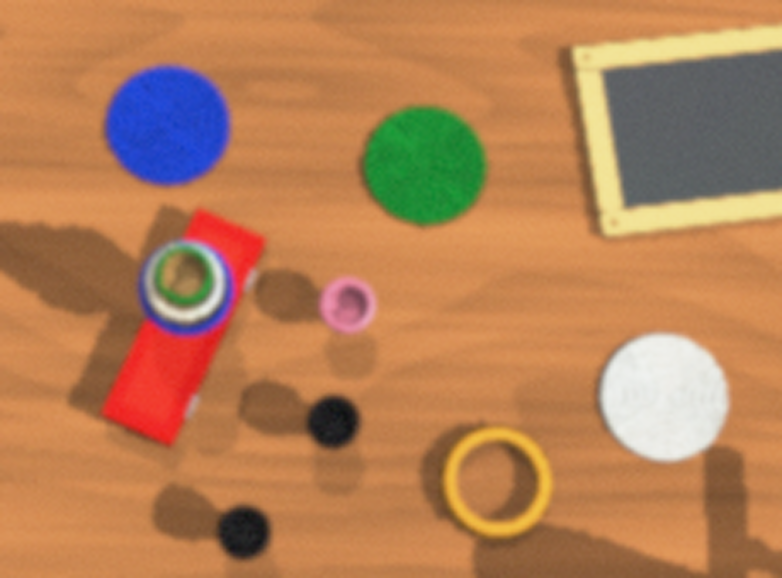

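The scene crop shows the nest upright on the tin: green lip centre about scene (322.8,196), white and blue rings below it. The pink and black look-alikes stand apart from it, so the choice is confirmed. In the top crop the tin runs at about -25° from x, and the green ring centre is about top (254.0,210.7).

```bash
python3 - <<'E'
from h import *
t=cam("top"); s=cam("scene")
f=lambda u,v:(u/3.4+200,v/3.4+130)
print("green top",plane(t,*f(183.5,274.5),.154),"white",plane(t,*f(184.5,283),.128),"blue",plane(t,*f(187,288),.098))
print("green scene",plane(s,464/5+230,181/5+160,.154),"blue",plane(s,456.5/5+230,303/5+160,.098))
P=[plane(t,*f(*p),.032) for p in((197,208),(265,238),(172,444),(103,411))]
print("tin",np.mean(P,0),np.degrees(np.arctan2(*(P[0]+P[1]-P[2]-P[3])[1::-1])), np.round(P,3).tolist())
g=lambda u,v:(u/5+230,v/5+160)
P=[plane(s,*g(*p),.032) for p in((580,278),(438,518),(315,485))]; print("tin scene",np.round(P,3).tolist(),(P[0]+P[2])/2)
go([.515,.035,.35],65)
E
python3 -m inch '{"claw":[1,1,1,1,1],"travel":[[0,0,-0.05],[0,0,-0.1],[0,0,-0.15],[0,0,-0.2],[0,0,-0.22]],"roll":[0,0,0,0,0]}'
```

```text
green top [0.52036218 0.03602494 0.154     ] white [0.51918422 0.03610585 0.128     ] blue [0.52113919 0.03529378 0.098     ]
green scene [0.52307577 0.03624618 0.154     ] blue [0.53729168 0.03658532 0.098     ]
tin [0.50497825 0.03838234 0.032     ] -22.12528835291623 [[0.598, 0.032, 0.032], [0.575, -0.022, 0.032], [0.412, 0.045, 0.032], [0.435, 0.098, 0.032]]
tin scene [[0.441, 0.1, 0.032], [0.602, 0.033, 0.032], [0.586, -0.021, 0.032]] [0.51353483 0.03974922 0.032     ]
travel [-0.4518 -0.4753 -0.1187] roll -0.0 tcp [0.3066 0.6567 0.2309] axes [[-0.906, 0.423, -0.0], [0.423, 0.906, -0.001], [-0.0, -0.001, -1.0]] q7 -0.03 gap 0.995 t 0.3
time_s: 0.92
eef_pos: [0.3072, 0.6579, 0.4558]
tcp_rot: [0.001, 0.217, 0.976, 0.003]
ft_force: [0.0, -0.0, -0.7]
finger_gap: 1.002
gripper_force: 0.0
```

```bash
python3 -m inch '{"claw":[1,1,1,1,1],"travel":[[-0.04,-0.041,0],[-0.08,-0.082,0],[-0.12,-0.124,0],[-0.16,-0.165,0],[-0.2,-0.206,0]],"roll":[0,0,0,0,0]}'
python3 -m inch '{"claw":[1,1,1,1,1],"travel":[[-0.04,-0.041,0],[-0.08,-0.082,0],[-0.12,-0.124,0],[-0.16,-0.165,0],[-0.2,-0.206,0]],"roll":[0,0,0,0,0]}'
python3 - <<'E'
from h import *
go([.522,.036,.25],65)
E
```

```text
time_s: 1.55
eef_pos: [0.4012, 0.3836, 0.4514]
tcp_rot: [0.0, 0.217, 0.976, 0.0]
ft_force: [0.6, 0.3, 0.3]
finger_gap: 0.999
gripper_force: 0.0
time_s: 2.17
eef_pos: [0.4951, 0.1125, 0.4516]
tcp_rot: [0.0, 0.217, 0.976, 0.0]
ft_force: [0.4, 1.2, 0.0]
finger_gap: 0.994
gripper_force: 0.0
travel [-0.0567 -0.0581  0.2016] roll -0.0 tcp [0.4951 0.1125 0.4516] axes [[-0.906, 0.423, 0.001], [0.423, 0.906, 0.001], [-0.0, 0.001, -1.0]] q7 0.87 gap 0.994 t 2.175
```

```bash
python3 -m inch '{"claw":[1,1,1,1,1],"travel":[[-0.028,-0.029,0.02],[-0.05,-0.055,0.07],[-0.057,-0.058,0.12],[-0.057,-0.058,0.17],[-0.057,-0.058,0.2]],"roll":[0,0,0,0,0]}'
python3 -m inch '{"claw":[1,1,1,1,1],"travel":[[0,0,0],[0,0,0.0],[0,0,0.0],[0,0,0],[0,0,0]],"roll":[0,0,0,0,0]}'
python3 - <<'E'
from h import *
go([.522,.036,.13],65)
s=cam("scene"); t=cam("top")
im=[cv2.resize(x,None,fx=4,fy=4,interpolation=cv2.INTER_CUBIC) for x in(s["image"][150:270,270:370],t["image"][160:280,200:300])]
cv2.imwrite("pics/a.png",np.hstack(im)[...,::-1])
E
```

```text
time_s: 2.8
eef_pos: [0.5206, 0.0374, 0.249]
tcp_rot: [-0.001, 0.217, 0.976, -0.001]
ft_force: [-0.4, 0.5, 0.7]
finger_gap: 0.998
gripper_force: 0.0
time_s: 3.42
eef_pos: [0.5223, 0.0378, 0.252]
tcp_rot: [0.001, 0.217, 0.976, 0.0]
ft_force: [0.4, 0.1, 0.9]
finger_gap: 0.997
gripper_force: 0.0
travel [-0.0004 -0.0019  0.122 ] roll -0.0 tcp [0.5223 0.0378 0.252 ] axes [[-0.906, 0.423, 0.001], [0.423, 0.906, 0.0], [-0.001, 0.001, -1.0]] q7 1.16 gap 0.997 t 3.425
```

View pics/a.png

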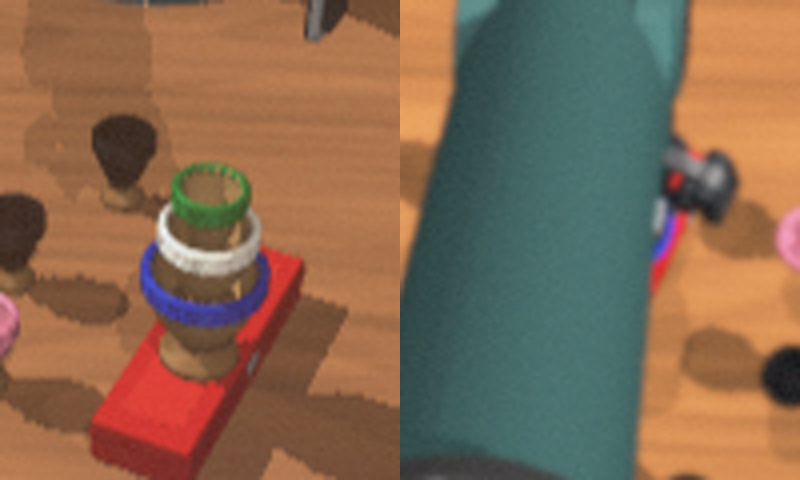

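The nest stands undisturbed under the open gripper: the green lip is at crop (211,190) and a finger shows at the top right. I'll go down onto the green cup.

```bash
python3 -m inch '{"claw":[1,1,1,1,1],"travel":[[0,-0.002,0.03],[0,-0.002,0.06],[0,-0.002,0.085],[0,-0.002,0.11],[0,-0.002,0.1215]],"roll":[0,0,0,0,0]}'
python3 -m inch '{"claw":[1,0,0,0,0],"travel":[[0,0,0],[0,0,0.0],[0,0,0.0],[0,0,0],[0,0,0]],"roll":[0,0,0,0,0]}'
python3 -m inch '{"claw":[0,0,0,0,0],"travel":[[0,0,0],[0,0,0.0],[0,0,0.0],[0,0,0],[0,0,0]],"roll":[0,0,0,0,0]}'
python3 - <<'E'
from h import *
go([.522,.036,.13],65)
s=cam("scene")
cv2.imwrite("pics/b.png",cv2.resize(s["image"][130:270,240:390],None,fx=4,fy=4,interpolation=cv2.INTER_CUBIC)[...,::-1])
E
```

```text
time_s: 4.15
eef_pos: [0.5205, 0.0359, 0.1287]
tcp_rot: [-0.001, 0.217, 0.976, -0.0]
ft_force: [-0.1, -0.7, -0.4]
finger_gap: 0.998
gripper_force: 0.0
time_s: 4.78
eef_pos: [0.5219, 0.036, 0.131]
tcp_rot: [0.001, 0.217, 0.976, 0.0]
ft_force: [-0.9, 0.6, 6.0]
finger_gap: 0.431
gripper_force: 59.2
time_s: 5.4
eef_pos: [0.5219, 0.036, 0.131]
tcp_rot: [0.001, 0.217, 0.976, 0.0]
ft_force: [-1.2, 0.1, 5.8]
finger_gap: 0.43
gripper_force: 59.2
travel [-0.0001  0.0001  0.001 ] roll -0.0 tcp [0.5219 0.036  0.131 ] axes [[-0.906, 0.423, 0.002], [0.423, 0.906, 0.001], [-0.001, 0.001, -1.0]] q7 1.26 gap 0.43 t 5.4
```

View pics/b.png

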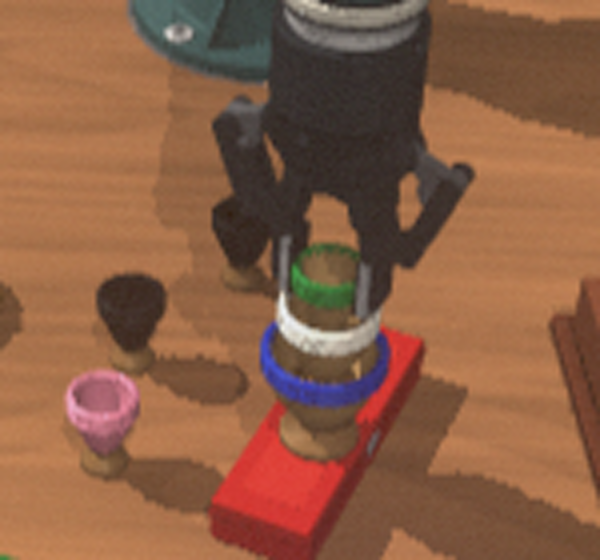

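The fingers hold the green collar (crop (328,275)), with the tips just above the white lip. Next I'll lift straight up, slowly at first.

```bash
python3 -m inch '{"claw":[0,0,0,0,0],"travel":[[0,0,-0.006],[0,0,-0.016],[0,0,-0.032],[0,0,-0.055],[0,0,-0.08]],"roll":[0,0,0,0,0]}'
python3 - <<'E'
from h import *
go([.6495,-.15,.21],65)
s=cam("scene")
print([b[:3] for b in blobs(s,"white") if 280<b[2][0]<360 and b[2][1]>150],[b[:3] for b in blobs(s,"green") if b[2][1]>100])
cv2.imwrite("pics/c.png",cv2.resize(s["image"][110:270,240:390],None,fx=3,fy=3)[...,::-1])
E
```

```text
time_s: 6.08
eef_pos: [0.5211, 0.0359, 0.2113]
tcp_rot: [0.0, 0.217, 0.976, 0.0]
ft_force: [0.4, 1.1, -0.2]
finger_gap: 0.433
gripper_force: 59.9
travel [-0.195  -0.1141  0.0014] roll -0.0 tcp [0.5211 0.0359 0.2113] axes [[-0.906, 0.423, 0.0], [0.423, 0.906, -0.0], [-0.0, 0.0, -1.0]] q7 1.2 gap 0.433 t 6.075
[(np.int32(192), [309, 199, 26, 20], array([320.9, 210.7]))] [(np.int32(70), [315, 164, 16, 11], array([320.9, 169.9])), (np.int32(1315), [207, 268, 47, 36], array([229.7, 285.4]))]
```

View pics/c.png

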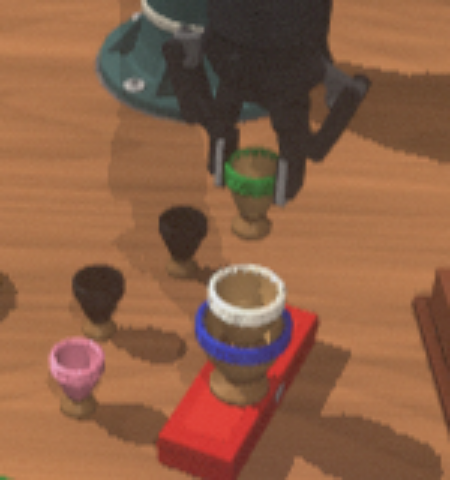

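The green cup is out and upright (crop (251,195)), and the white and blue cups are undisturbed on the tin.

```bash
python3 -m inch '{"claw":[0,0,0,0,0],"travel":[[-0.03,-0.018,0],[-0.08,-0.047,0],[-0.13,-0.076,0],[-0.175,-0.103,0],[-0.195,-0.114,0]],"roll":[0,0,0,0,0]}'
python3 -m inch '{"claw":[0,0,0,0,0],"travel":[[0,0,0.03],[0,0,0.07],[0,0,0.11],[0,0,0.14],[0,0,0.155]],"roll":[0,0,0,0,0]}'
python3 -m inch '{"claw":[0,0,0,0,0],"travel":[[0,0,0.005],[0,0,0.01],[0,0,0.014],[0,0,0.016],[0,0,0.017]],"roll":[0,0,0,0,0]}'
python3 - <<'E'
from h import *
go([.6495,-.15,.036],65)
s=cam("scene")
cv2.imwrite("pics/d.png",cv2.resize(s["image"][200:320,170:320],None,fx=4,fy=4,interpolation=cv2.INTER_CUBIC)[...,::-1])
E
```

```text
time_s: 6.75
eef_pos: [0.6508, -0.1543, 0.2105]
tcp_rot: [0.001, 0.219, 0.976, -0.001]
ft_force: [-0.2, 0.3, -0.7]
finger_gap: 0.432
gripper_force: 60.0
time_s: 7.38
eef_pos: [0.6487, -0.1495, 0.0533]
tcp_rot: [-0.001, 0.217, 0.976, -0.0]
ft_force: [0.2, -0.2, -0.4]
finger_gap: 0.43
gripper_force: 60.0
time_s: 8.0
eef_pos: [0.6498, -0.1499, 0.0381]
tcp_rot: [0.0, 0.217, 0.976, 0.0]
ft_force: [0.4, -0.4, -0.1]
finger_gap: 0.431
gripper_force: 60.0
travel [ 0.0003 -0.0002  0.0021] roll -0.0 tcp [ 0.6498 -0.1499  0.0381] axes [[-0.906, 0.423, 0.001], [0.423, 0.906, -0.0], [-0.001, 0.0, -1.0]] q7 1.6 gap 0.431 t 8.0
```

View pics/d.png

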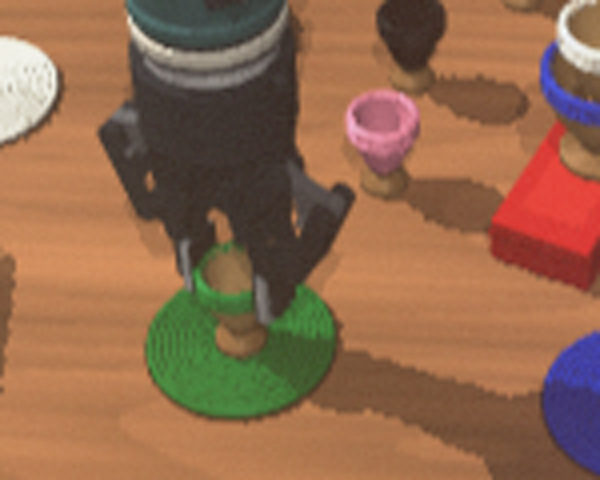

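The green cup is over the middle of its mat: foot at crop (241,340), mat centre (242,345). I'll lower it until there is contact.

```bash
python3 -m inch '{"claw":[0,0,0,0,0],"travel":[[0,0,0.001],[0,0,0.001],[0,0,0.002],[0,0,0.002],[0,0,0.002]],"roll":[0,0,0,0,0]}'
python3 -m inch '{"claw":[0,0,0,0,0],"travel":[[0,0,0.0005],[0,0,0.001],[0,0,0.001],[0,0,0.001],[0,0,0.001]],"roll":[0,0,0,0,0]}'
```

```text
time_s: 8.68
eef_pos: [0.6498, -0.1499, 0.0361]
tcp_rot: [0.0, 0.217, 0.976, 0.0]
ft_force: [-0.7, 0.4, 2.3]
finger_gap: 0.427
gripper_force: 60.2
time_s: 9.3
eef_pos: [0.6501, -0.1501, 0.0361]
tcp_rot: [0.0, 0.217, 0.976, 0.0]
ft_force: [-2.4, 1.8, 8.3]
finger_gap: 0.428
gripper_force: 60.7
```

```bash
python3 -m inch '{"claw":[0,0.6,0.8,1,1],"travel":[[0,0,-0.001],[0,0,-0.001],[0,0,-0.001],[0,0,-0.001],[0,0,-0.001]],"roll":[0,0,0,0,0]}'
python3 -m inch '{"claw":[1,1,1,1,1],"travel":[[0,0,-0.01],[0,0,-0.03],[0,0,-0.07],[0,0,-0.12],[0,0,-0.17]],"roll":[0,0,0,0,0]}'
python3 - <<'E'
from h import *
s=cam("scene"); t=cam("top")
for b in blobs(s,"white"):
    if 280<b[2][0]<360 and b[2][1]>150: print(b[:3])
ys,xs=np.where(mask(s,"white")[190:225,300:345]); 
# lip ellipse: upper boundary of white ring
pts=[(x+300,ys[xs==x].min()+190) for x in np.unique(xs)]
print(pts)
(cx,cy),(w,h),a=cv2.fitEllipse(np.array([(x+300,y+190) for x,y in zip(xs,ys)],np.float32)); print(cx,cy,w,h,a)
for p in((.522,.036,.128),(.522+.0265,.036,.128),(.522-.0265,.036,.128),(.522,.036+.0265,.128),(.522,.036-.0265,.128)): print(proj(s,p))
go([.522,.036,.21],65)
E
```

```text
time_s: 9.93
eef_pos: [0.6496, -0.1498, 0.0356]
tcp_rot: [-0.0, 0.217, 0.976, -0.0]
ft_force: [0.3, -0.9, -0.3]
finger_gap: 1.003
gripper_force: 0.0
time_s: 10.55
eef_pos: [0.6497, -0.15, 0.209]
tcp_rot: [0.001, 0.217, 0.976, 0.0]
ft_force: [0.4, 0.7, -0.0]
finger_gap: 0.999
gripper_force: 0.0
(np.int32(195), [309, 199, 26, 20], array([321.2, 210.7]))
[(np.int64(309), np.int64(209)), (np.int64(310), np.int64(203)), (np.int64(311), np.int64(201)), (np.int64(312), np.int64(201)), (np.int64(313), np.int64(200)), (np.int64(314), np.int64(200)), (np.int64(315), np.int64(199)), (np.int64(316), np.int64(199)), (np.int64(317), np.int64(212)), (np.int64(318), np.int64(199)), (np.int64(319), np.int64(212)), (np.int64(320), np.int64(198)), (np.int64(321), np.int64(198)), (np.int64(322), np.int64(198)), (np.int64(323), np.int64(198)), (np.int64(324), np.int64(198)), (np.int64(325), np.int64(213)), (np.int64(326), np.int64(199)), (np.int64(327), np.int64(199)), (np.int64(328), np.int64(199)), (np.int64(329), np.int64(200)), (np.int64(330), np.int64(201)), (np.int64(331), np.int64(201)), (np.int64(332), np.int64(202)), (np.int64(333), np.int64(203)), (np.int64(334), np.int64(205))]
321.7873229980469 207.29600524902344 18.04257583618164 23.81822967529297 93.66967010498047
[321.89400373 205.36681483]
[321.92735202 213.47388352]
[321.86201537 197.59034997]
[334.31680899 205.94206582]
[309.49497553 204.79266486]
travel [0.1991 0.1142 0.0018] roll -0.001 tcp [ 0.654  -0.1518  0.2142] axes [[-0.906, 0.424, 0.014], [0.424, 0.906, -0.003], [-0.014, 0.003, -1.0]] q7 1.53 gap 1.003 t 10.65
```

```bash
python3 -m inch '{"claw":[1,1,1,1,1],"travel":[[0.05,0.029,0],[0.1,0.058,0],[0.15,0.088,0],[0.195,0.114,0],[0.195,0.114,0]],"roll":[0,0,0,0,0]}'
python3 -m inch '{"claw":[1,1,1,1,1],"travel":[[0,0,0.03],[0,0,0.06],[0,0,0.085],[0,0,0.1],[0,0,0.106]],"roll":[0,0,0,0,0]}'
python3 -m inch '{"claw":[1,1,0,0,0],"travel":[[0,0,0],[0,0,0.0],[0,0,0.0],[0,0,0],[0,0,0]],"roll":[0,0,0,0,0]}'
python3 -m inch '{"claw":[0,0,0,0,0],"travel":[[0,0,0],[0,0,0.0],[0,0,0.0],[0,0,0],[0,0,0]],"roll":[0,0,0,0,0]}'
python3 -m inch '{"claw":[0,0,0,0,0],"travel":[[0,0,-0.006],[0,0,-0.016],[0,0,-0.032],[0,0,-0.055],[0,0,-0.08]],"roll":[0,0,0,0,0]}'
python3 - <<'E'
from h import *
go([.466,-.341,.18],65)
s=cam("scene")
cv2.imwrite("pics/e.png",cv2.resize(s["image"][130:320,180:390],None,fx=3.1,fy=3.1)[...,::-1])
E
```

```text
time_s: 11.28
eef_pos: [0.5181, 0.0403, 0.2061]
tcp_rot: [-0.001, 0.213, 0.977, 0.001]
ft_force: [0.4, 0.4, -0.5]
finger_gap: 0.997
gripper_force: 0.0
time_s: 11.9
eef_pos: [0.5215, 0.0352, 0.0995]
tcp_rot: [0.0, 0.217, 0.976, -0.0]
ft_force: [0.5, -0.4, 0.1]
finger_gap: 0.995
gripper_force: 0.0
time_s: 12.52
eef_pos: [0.5218, 0.036, 0.1008]
tcp_rot: [0.001, 0.217, 0.976, 0.0]
ft_force: [-1.3, -0.0, 7.1]
finger_gap: 0.587
gripper_force: 60.8
time_s: 13.15
eef_pos: [0.5217, 0.036, 0.1008]
tcp_rot: [0.001, 0.217, 0.976, 0.0]
ft_force: [-0.4, -0.3, 7.4]
finger_gap: 0.591
gripper_force: 60.8
time_s: 13.78
eef_pos: [0.521, 0.0359, 0.1813]
tcp_rot: [0.0, 0.217, 0.976, 0.0]
ft_force: [0.6, -0.4, -0.6]
finger_gap: 0.589
gripper_force: 62.2
travel [-0.1096 -0.3648  0.0013] roll -0.0 tcp [0.521  0.0359 0.1813] axes [[-0.906, 0.423, 0.0], [0.423, 0.906, 0.0], [-0.0, 0.0, -1.0]] q7 1.24 gap 0.589 t 13.775
```

View pics/e.png

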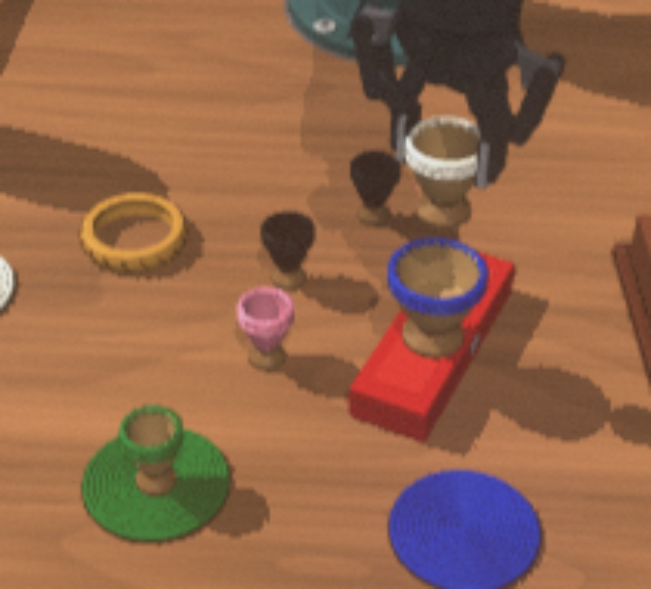

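The green cup stands on the middle of its mat (crop (155,470)). The white cup is held upright at (443,165), and the blue cup stands alone on the tin. Next comes the white mat.

```bash
python3 -m inch '{"claw":[0,0,0,0,0],"travel":[[-0.008,-0.025,0],[-0.02,-0.07,0],[-0.036,-0.12,0],[-0.052,-0.175,0],[-0.068,-0.225,0]],"roll":[0,0,0,0,0]}'
python3 -m inch '{"claw":[0,0,0,0,0],"travel":[[-0.014,-0.047,0],[-0.028,-0.092,0],[-0.038,-0.126,0],[-0.042,-0.14,0],[-0.042,-0.14,0]],"roll":[0,0,0,0,0]}'
python3 -m inch '{"claw":[0,0,0,0,0],"travel":[[0,0,0.03],[0,0,0.065],[0,0,0.1],[0,0,0.12],[0,0,0.13]],"roll":[0,0,0,0,0]}'
python3 -m inch '{"claw":[0,0,0,0,0],"travel":[[0,0,0.004],[0,0,0.007],[0,0,0.009],[0,0,0.01],[0,0,0.01]],"roll":[0,0,0,0,0]}'
python3 - <<'E'
from h import *
go([.466,-.341,.0378],65)
E
```

```text
time_s: 14.45
eef_pos: [0.4871, -0.1986, 0.1804]
tcp_rot: [0.0, 0.217, 0.976, -0.0]
ft_force: [0.6, -0.3, -1.1]
finger_gap: 0.586
gripper_force: 62.3
time_s: 15.08
eef_pos: [0.4662, -0.3415, 0.1799]
tcp_rot: [-0.0, 0.217, 0.976, 0.0]
ft_force: [-0.1, 0.6, -2.2]
finger_gap: 0.583
gripper_force: 62.3
time_s: 15.7
eef_pos: [0.4668, -0.3384, 0.0487]
tcp_rot: [-0.001, 0.215, 0.977, 0.001]
ft_force: [0.8, -0.1, -1.1]
finger_gap: 0.586
gripper_force: 62.3
time_s: 16.32
eef_pos: [0.4665, -0.3415, 0.04]
tcp_rot: [0.0, 0.217, 0.976, -0.0]
ft_force: [-0.3, 0.9, -0.5]
finger_gap: 0.586
gripper_force: 62.3
travel [0.0007 0.0002 0.0022] roll -0.0 tcp [ 0.4665 -0.3415  0.04  ] axes [[-0.906, 0.423, 0.0], [0.423, 0.906, -0.0], [-0.0, -0.0, -1.0]] q7 2.03 gap 0.586 t 16.325
```

```bash
python3 -m inch '{"claw":[0,0,0,0,0],"travel":[[0,0,0.001],[0,0,0.0015],[0,0,0.002],[0,0,0.0025],[0,0,0.0025]],"roll":[0,0,0,0,0]}'
```

```text
time_s: 16.95
eef_pos: [0.4667, -0.3415, 0.0379]
tcp_rot: [0.0, 0.217, 0.976, 0.0]
ft_force: [-0.9, 1.2, 4.8]
finger_gap: 0.58
gripper_force: 62.7
```

```bash
python3 -m inch '{"claw":[0,0.6,0.8,1,1],"travel":[[0,0,-0.001],[0,0,-0.001],[0,0,-0.001],[0,0,-0.001],[0,0,-0.001]],"roll":[0,0,0,0,0]}'
python3 -m inch '{"claw":[1,1,1,1,1],"travel":[[0,0,-0.01],[0,0,-0.03],[0,0,-0.07],[0,0,-0.12],[0,0,-0.17]],"roll":[0,0,0,0,0]}'
python3 - <<'E'
from h import *
for n in("top","scene"):
    c=cam(n); o=proj(c,[.522,.036,.098]); m=mask(c,"blue"); yy,xx=np.mgrid[:420,:560]; m[(abs(xx-o[0])>24)|(abs(yy-o[1])>18)]=0
    p=np.argwhere(m)[:,::-1]; h=cv2.convexHull(p.astype(np.int32)); e=cv2.fitEllipse(h); x,y,w,hh=cv2.boundingRect(h)
    print(n,"expect",o,"ellipse",e,"bbox",x,y,w,hh)
    print([proj(c,[.522+a*.034,.036+b*.034,z]).round(1).tolist() for a,b,z in((1,0,.098),(-1,0,.098),(0,1,.098),(0,-1,.098),(.95,0,.086))])
go([.522,.036,.2],65)
E
```

```text
time_s: 17.58
eef_pos: [0.4664, -0.3414, 0.0383]
tcp_rot: [-0.0, 0.217, 0.976, -0.0]
ft_force: [0.8, -0.2, -0.2]
finger_gap: 1.004
gripper_force: 0.0
time_s: 18.2
eef_pos: [0.4661, -0.3412, 0.2104]
tcp_rot: [0.0, 0.217, 0.976, 0.0]
ft_force: [0.9, 0.1, -0.7]
finger_gap: 1.003
gripper_force: 0.0
top expect [254.73224454 214.36071369] ellipse ((255.193115234375, 215.09259033203125), (23.784622192382812, 25.627914428710938), 37.8057746887207) bbox 246 206 22 22
[[255.3, 201.2], [254.2, 227.7], [241.2, 213.9], [268.3, 214.8], [255.4, 202.8]]
scene expect [321.0198015  215.91721952] ellipse ((320.24017333984375, 217.94424438476562), (24.223615646362305, 30.200578689575195), 89.49745178222656) bbox 306 211 30 13
[[321.0, 226.5], [321.0, 205.9], [336.6, 216.7], [305.4, 215.2], [320.7, 230.0]]
travel [0.1134 0.3667 0.0127] roll -0.001 tcp [ 0.4693 -0.3441  0.2145] axes [[-0.906, 0.424, 0.01], [0.423, 0.906, -0.006], [-0.012, -0.001, -1.0]] q7 1.93 gap 0.996 t 18.3
```

```bash
python3 -m inch '{"claw":[1,1,1,1,1],"travel":[[0.015,0.05,0],[0.03,0.1,0],[0.046,0.155,0],[0.062,0.21,0],[0.078,0.26,0]],"roll":[0,0,0,0,0]}'
python3 -m inch '{"claw":[1,1,1,1,1],"travel":[[0.016,0.053,0],[0.027,0.09,0],[0.032,0.105,0],[0.032,0.105,0],[0.032,0.105,0]],"roll":[0,0,0,0,0]}'
python3 -m inch '{"claw":[1,1,1,1,1],"travel":[[0,0,0.03],[0,0,0.06],[0,0,0.08],[0,0,0.08],[0,0,0.08]],"roll":[0,0,0,0,0]}'
python3 - <<'E'
from h import *
go([.522,.036,.068],65)
s=cam("scene")
cv2.imwrite("pics/f.png",cv2.resize(s["image"][130:270,130:390],None,fx=3,fy=3)[...,::-1])
E
```

```text
time_s: 18.92
eef_pos: [0.5055, -0.0706, 0.2082]
tcp_rot: [-0.0, 0.216, 0.976, 0.0]
ft_force: [0.9, -0.0, -0.2]
finger_gap: 1.003
gripper_force: 0.0
time_s: 19.55
eef_pos: [0.5207, 0.0335, 0.2083]
tcp_rot: [-0.0, 0.218, 0.976, -0.001]
ft_force: [-0.9, -0.1, 0.2]
finger_gap: 1.004
gripper_force: 0.0
time_s: 20.18
eef_pos: [0.5216, 0.0346, 0.129]
tcp_rot: [0.001, 0.218, 0.976, -0.0]
ft_force: [-0.1, -0.7, 0.0]
finger_gap: 0.997
gripper_force: 0.0
travel [0.0003 0.0015 0.061 ] roll -0.002 tcp [0.5216 0.0346 0.129 ] axes [[-0.905, 0.425, 0.001], [0.425, 0.905, -0.0], [-0.001, 0.0, -1.0]] q7 1.27 gap 0.997 t 20.175
```

View pics/f.png

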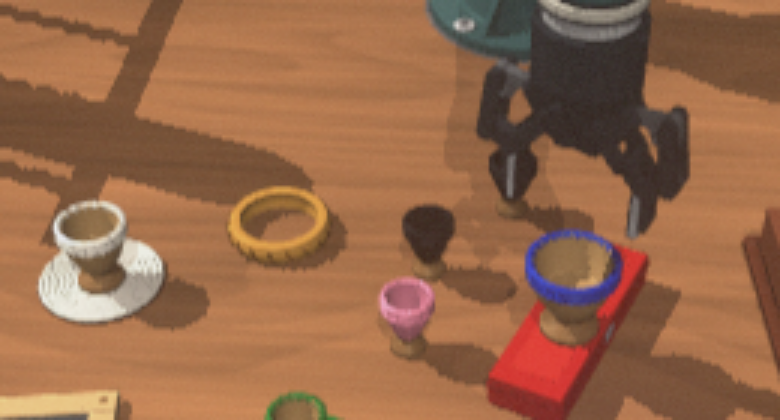

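The white cup stands in the middle of its mat (crop (97,268)). The gripper straddles the blue cup cleanly (lip centre (573,265)).

```bash
python3 -m inch '{"claw":[1,1,1,1,1],"travel":[[0,0.0015,0.015],[0,0.0015,0.03],[0,0.0015,0.045],[0,0.0015,0.055],[0,0.0015,0.061]],"roll":[0,0,0,0,0]}'
python3 -m inch '{"claw":[1,1,0,0,0],"travel":[[0,0,0],[0,0,0.0],[0,0,0.0],[0,0,0],[0,0,0]],"roll":[0,0,0,0,0]}'
python3 -m inch '{"claw":[0,0,0,0,0],"travel":[[0,0,0],[0,0,0.0],[0,0,0.0],[0,0,0],[0,0,0]],"roll":[0,0,0,0,0]}'
python3 -m inch '{"claw":[0,0,0,0,0],"travel":[[0,0,-0.006],[0,0,-0.016],[0,0,-0.032],[0,0,-0.055],[0,0,-0.08]],"roll":[0,0,0,0,0]}'
python3 - <<'E'
from h import *
go([.6755,.0604,.15],65)
s=cam("scene")
cv2.imwrite("pics/g.png",cv2.resize(s["image"][130:320,200:390],None,fx=3,fy=3)[...,::-1])
E
```

```text
time_s: 20.85
eef_pos: [0.5214, 0.0372, 0.0663]
tcp_rot: [-0.001, 0.217, 0.976, -0.0]
ft_force: [-0.4, 0.7, -0.0]
finger_gap: 0.998
gripper_force: 0.0
time_s: 21.48
eef_pos: [0.5222, 0.0373, 0.0685]
tcp_rot: [0.001, 0.217, 0.976, 0.0]
ft_force: [-2.3, 0.1, 9.0]
finger_gap: 0.756
gripper_force: 63.9
time_s: 22.1
eef_pos: [0.5222, 0.0373, 0.0685]
tcp_rot: [0.001, 0.217, 0.976, 0.0]
ft_force: [-1.8, -0.6, 7.4]
finger_gap: 0.755
gripper_force: 63.9
time_s: 22.72
eef_pos: [0.5216, 0.0373, 0.1487]
tcp_rot: [0.0, 0.217, 0.976, -0.0]
ft_force: [0.6, 0.9, -0.9]
finger_gap: 0.75
gripper_force: 66.2
travel [-0.1296  0.086  -0.0013] roll -0.0 tcp [0.5216 0.0373 0.1487] axes [[-0.906, 0.423, 0.0], [0.423, 0.906, -0.0], [-0.0, 0.0, -1.0]] q7 1.25 gap 0.75 t 22.725
```

View pics/g.png

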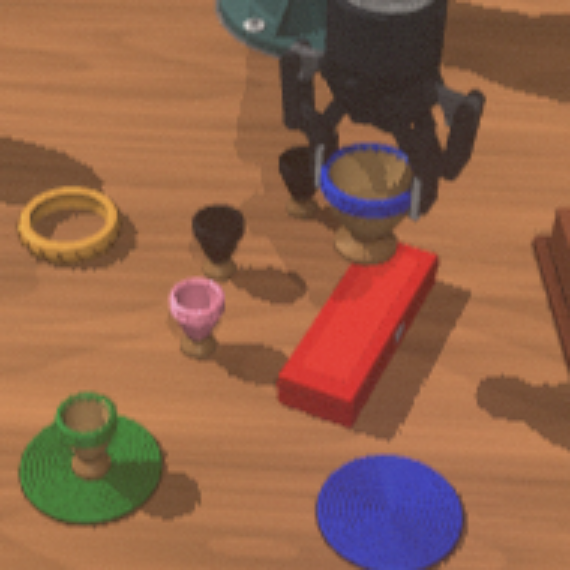

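The blue cup is lifted upright (crop (368,190)), and the tin is clear. Next comes the blue mat (390,512).

```bash
python3 -m inch '{"claw":[0,0,0,0,0],"travel":[[-0.02,0.013,0],[-0.055,0.037,0],[-0.09,0.06,0],[-0.12,0.08,0],[-0.13,0.086,0]],"roll":[0,0,0,0,0]}'
python3 -m inch '{"claw":[0,0,0,0,0],"travel":[[0,0,0],[0,0,0.03],[0,0,0.06],[0,0,0.085],[0,0,0.095]],"roll":[0,0,0,0,0]}'
python3 -m inch '{"claw":[0,0,0,0,0],"travel":[[0,0,0.003],[0,0,0.006],[0,0,0.008],[0,0,0.009],[0,0,0.009]],"roll":[0,0,0,0,0]}'
python3 - <<'E'
from h import *
go([.6755,.0604,.0415],65)
E
```

```text
time_s: 23.4
eef_pos: [0.6781, 0.061, 0.1476]
tcp_rot: [0.001, 0.216, 0.976, 0.0]
ft_force: [-0.6, -0.1, -0.7]
finger_gap: 0.753
gripper_force: 66.3
time_s: 24.02
eef_pos: [0.6729, 0.0598, 0.0509]
tcp_rot: [-0.002, 0.217, 0.976, -0.001]
ft_force: [-0.1, 0.4, -1.1]
finger_gap: 0.749
gripper_force: 66.3
time_s: 24.65
eef_pos: [0.6761, 0.0603, 0.0435]
tcp_rot: [0.0, 0.217, 0.976, 0.0]
ft_force: [0.6, 0.5, -1.9]
finger_gap: 0.754
gripper_force: 66.4
travel [ 0.0006 -0.0001  0.002 ] roll -0.0 tcp [0.6761 0.0603 0.0435] axes [[-0.906, 0.423, 0.0], [0.423, 0.906, 0.0], [-0.0, 0.0, -1.0]] q7 1.27 gap 0.754 t 24.65
```

```bash
python3 -m inch '{"claw":[0,0,0,0,0],"travel":[[0,0,0.001],[0,0,0.0015],[0,0,0.002],[0,0,0.0025],[0,0,0.0025]],"roll":[0,0,0,0,0]}'
```

```text
time_s: 25.28
eef_pos: [0.6761, 0.0601, 0.0417]
tcp_rot: [0.0, 0.217, 0.976, 0.0]
ft_force: [-1.5, -0.1, 4.7]
finger_gap: 0.75
gripper_force: 66.9
```

Contact. I'll release, retreat, and measure the bare tin.

```bash
python3 -m inch '{"claw":[0.8,0.9,1,1,1],"travel":[[0,0,-0.001],[0,0,-0.001],[0,0,-0.001],[0,0,-0.001],[0,0,-0.001]],"roll":[0,0,0,0,0]}'
python3 -m inch '{"claw":[1,1,1,1,1],"travel":[[0,0,-0.01],[0,0,-0.03],[0,0,-0.07],[0,0,-0.11],[0,0,-0.14]],"roll":[0,0,0,0,0]}'
python3 - <<'E'
from h import *
s=cam("scene")
h,sa,v=[x.astype(int) for x in cv2.split(cv2.cvtColor(s["image"],cv2.COLOR_RGB2HSV))]
m=(((h<5)|(h>174))&(sa>190)&(v>195)).astype(np.uint8); m[:190]=0;m[280:]=0;m[:,:280]=0;m[:,360:]=0
r=cv2.approxPolyDP(cv2.convexHull(np.argwhere(m)[:,::-1].astype(np.int32)),2,True)[:,0]
print(r.tolist(),m.sum()); 
P=np.array([plane(s,*p,.032) for p in r]); print(P.round(3).tolist())
w=np.array([plane(s,*p,.032) for p in np.argwhere(m)[:,::-1]])[:,:2].astype(np.float32)
print("rect",cv2.minAreaRect(w*1000),w.mean(0))
go([.505,.038,.2],68)
im=s["image"].copy(); cv2.polylines(im,[r.reshape(-1,1,2).astype(np.int32)],True,(0,255,0))
cv2.imwrite("pics/hh.png",cv2.resize(im[180:320,200:390],None,fx=3.5,fy=3.5)[...,::-1])
E
```

```text
time_s: 25.9
eef_pos: [0.6759, 0.0602, 0.0417]
tcp_rot: [-0.0, 0.217, 0.976, -0.0]
ft_force: [0.4, 0.4, -0.2]
finger_gap: 0.999
gripper_force: 0.0
time_s: 26.52
eef_pos: [0.6769, 0.0601, 0.1856]
tcp_rot: [0.002, 0.217, 0.976, 0.001]
ft_force: [-0.0, 0.4, -1.0]
finger_gap: 1.0
gripper_force: 0.0
[[344, 215], [316, 262], [293, 254], [324, 209]] 815
[[0.439, 0.096, 0.032], [0.598, 0.029, 0.032], [0.577, -0.021, 0.032], [0.42, 0.048, 0.032]]
rect ((508.7480163574219, 38.22406005859375), (55.42109680175781, 176.0644989013672), 66.87321472167969) [0.5093434 0.040579 ]
travel [ 0.1486 -0.0937 -0.0122] roll -0.034 tcp [0.6794 0.06   0.1896] axes [[-0.906, 0.423, 0.01], [0.423, 0.906, 0.001], [-0.009, 0.006, -1.0]] q7 1.22 gap 0.999 t 26.575
```

View pics/hh.png

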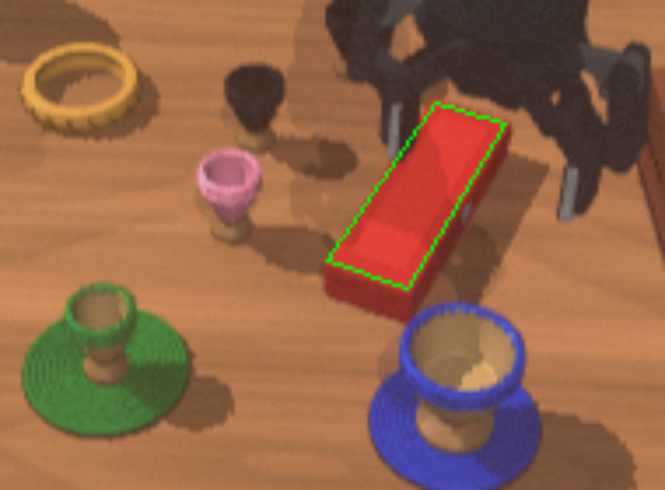

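The blue and green cups stand on the middles of their mats (blue foot at crop (455,425)). The tin's top outline runs (437,103), (508,123), (410,288), (328,262), which gives a centre of about (0.508,0.039) and a yaw of about -23°. Now I'll grasp the tin at mid-length, across its width.

```bash
python3 -m inch '{"claw":[1,1,1,1,1],"travel":[[0.04,-0.025,0],[0.08,-0.05,0],[0.12,-0.075,0],[0.143,-0.09,0],[0.143,-0.09,0]],"roll":[-0.01,-0.022,-0.022,-0.022,-0.022]}'
python3 -m inch '{"claw":[1,1,1,1,1],"travel":[[0,0,0.03],[0,0,0.07],[0,0,0.11],[0,0,0.13],[0,0,0.14]],"roll":[0,0,0,0,0]}'
python3 - <<'E'
from h import *
go([.508,.039,.006],67)
s=cam("scene")
cv2.imwrite("pics/i.png",cv2.resize(s["image"][160:280,250:390],None,fx=4,fy=4)[...,::-1])
E
```

```text
time_s: 27.2
eef_pos: [0.5062, 0.0387, 0.1827]
tcp_rot: [-0.0, 0.2, 0.98, 0.0]
ft_force: [-0.2, 0.5, 0.2]
finger_gap: 0.997
gripper_force: 0.0
time_s: 27.82
eef_pos: [0.5101, 0.0393, 0.0409]
tcp_rot: [0.001, 0.2, 0.98, 0.0]
ft_force: [0.4, 0.0, 0.1]
finger_gap: 1.0
gripper_force: 0.0
travel [ 0.0019 -0.0012  0.0349] roll -0.001 tcp [0.5101 0.0393 0.0409] axes [[-0.92, 0.391, 0.001], [0.391, 0.92, 0.0], [-0.001, 0.001, -1.0]] q7 1.36 gap 1.0 t 27.825
```

View pics/i.png

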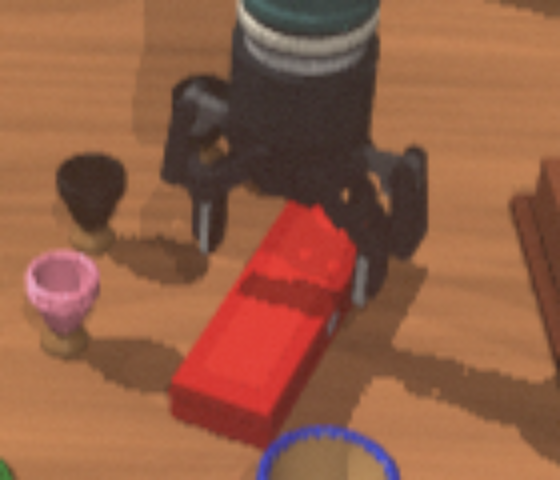

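The fingers stand either side of the tin, with tips at crop (205,250) and (362,303). I'll descend, grip and lift.

```bash
python3 -m inch '{"claw":[1,1,1,1,1],"travel":[[0,0,0.01],[0,0,0.02],[0,0,0.028],[0,0,0.033],[0,0,0.035]],"roll":[0,0,0,0,0]}'
python3 -m inch '{"claw":[1,1,0,0,0],"travel":[[0,0,0],[0,0,0.0],[0,0,0.0],[0,0,0],[0,0,0]],"roll":[0,0,0,0,0]}'
python3 -m inch '{"claw":[0,0,0,0,0],"travel":[[0,0,0],[0,0,0.0],[0,0,0.0],[0,0,0],[0,0,0]],"roll":[0,0,0,0,0]}'
python3 -m inch '{"claw":[0,0,0,0,0],"travel":[[0,0,-0.006],[0,0,-0.03],[0,0,-0.07],[0,0,-0.11],[0,0,-0.14]],"roll":[0,0,0,0,0]}'
python3 - <<'E'
from h import *
go([.496,.305,.14],96)
s=cam("scene")
cv2.imwrite("pics/j.png",cv2.resize(s["image"][110:300,250:540],None,fx=2.7,fy=2.7)[...,::-1])
E
```

```text
time_s: 28.5
eef_pos: [0.5082, 0.0392, 0.0065]
tcp_rot: [-0.0, 0.2, 0.98, -0.0]
ft_force: [0.3, -0.4, -0.5]
finger_gap: 0.997
gripper_force: 0.0
time_s: 29.12
eef_pos: [0.5084, 0.0392, 0.0073]
tcp_rot: [0.0, 0.2, 0.98, 0.0]
ft_force: [-0.2, 0.3, 6.3]
finger_gap: 0.693
gripper_force: 65.0
time_s: 29.75
eef_pos: [0.5084, 0.0391, 0.0073]
tcp_rot: [0.0, 0.2, 0.98, 0.0]
ft_force: [-1.1, -0.2, 5.5]
finger_gap: 0.689
gripper_force: 65.0
time_s: 30.38
eef_pos: [0.5082, 0.0392, 0.1484]
tcp_rot: [0.0, 0.2, 0.98, 0.0]
ft_force: [-0.7, -0.1, -1.4]
finger_gap: 0.691
gripper_force: 64.9
travel [0.1153 0.2398 0.0084] roll -0.323 tcp [0.5082 0.0392 0.1484] axes [[-0.92, 0.391, 0.001], [0.391, 0.92, 0.0], [-0.001, 0.0, -1.0]] q7 1.29 gap 0.691 t 30.375
```

View pics/j.png

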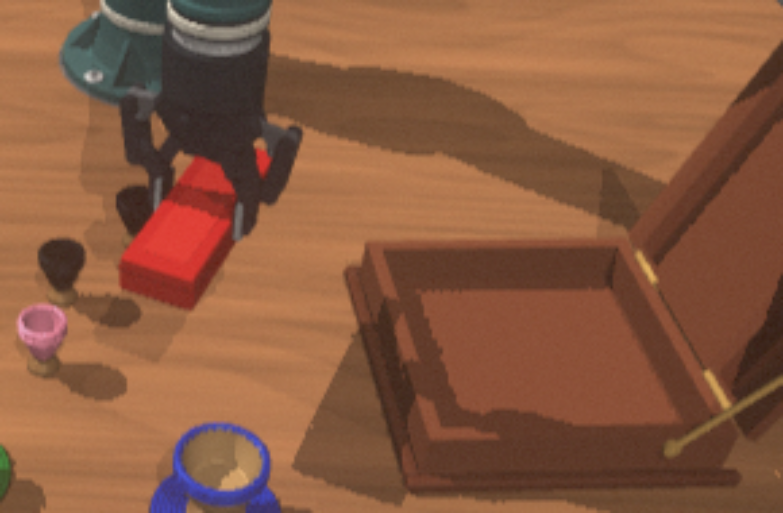

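The tin hangs level in the gripper (crop (195,235)). The box rim corners show at about (367,243), (632,238), (735,425) and (412,462). I'll compute the box pose from them.

```bash
python3 - <<'E'
from h import *
s=cam("scene"); t=cam("top")
g=lambda u,v:(u/2.7+250,v/2.7+110)
P=[plane(s,*g(*p),.05) for p in((367,243),(632,238),(735,425),(412,462))]; print("scene rim",np.round(P,3).tolist(),np.mean(P,0))
# project hypothesis box on both images for a visual check
c0=np.array([.497,.319]); a=np.radians(6)
def rect(h,z): return [np.r_[c0+R.from_euler('z',a).as_matrix()[:2,:2]@np.array(q)*h,z] for q in((1,1),(1,-1),(-1,-1),(-1,1))]
out=[]
for c,(r0,r1,c0_,c1_) in((s,(185,305,370,540)),(t,(160,290,80,210))):
    im=cv2.resize(c["image"],None,fx=3,fy=3,interpolation=cv2.INTER_CUBIC)
    for h,z,col in((.12,.05,(0,255,0)),(.108,.05,(255,255,0)),(.108,.012,(0,255,255))):
        cv2.polylines(im,[np.array([(proj(c,p)+.5)*3 for p in rect(h,z)],np.int32)],True,col)
    k=im[r0*3:r1*3,c0_*3:c1_*3]; out.append(cv2.copyMakeBorder(k,0,390-k.shape[0],0,0,0))
o=np.hstack(out); o=cv2.resize(o,(790,int(o.shape[0]*790/o.shape[1])))
cv2.imwrite("pics/k.png",o[...,::-1])
E
```

```text
scene rim [[0.396, 0.198, 0.05], [0.371, 0.442, 0.05], [0.6, 0.458, 0.05], [0.655, 0.203, 0.05]] [0.50562517 0.32509355 0.05      ]
```

View pics/k.png

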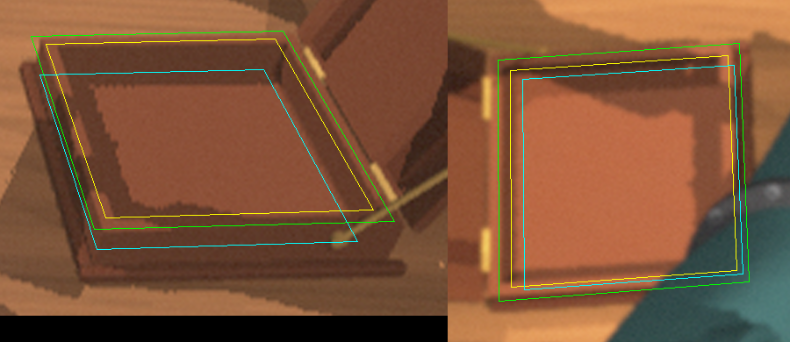

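The hypothesised box outline fits both views to within a few mm (centre about (0.50,0.318), yaw about 6°). I'll carry the tin over, turning it to line up with the box.

```bash
python3 -m inch '{"claw":[0,0,0,0,0],"travel":[[0.015,0.033,0],[0.038,0.082,0],[0.06,0.131,0],[0.083,0.18,0],[0.106,0.229,0]],"roll":[-0.06,-0.13,-0.2,-0.27,-0.318]}'
python3 - <<'E'
from h import *
go([.5,.31,.14],95.5)
E
```

```text
time_s: 31.15
eef_pos: [0.4991, 0.2924, 0.145]
tcp_rot: [-0.001, -0.05, 0.999, -0.001]
ft_force: [-0.2, -0.3, -2.4]
finger_gap: 0.69
gripper_force: 64.9
travel [-0.0027  0.0174  0.005 ] roll 0.003 tcp [0.4991 0.2924 0.145 ] axes [[-0.995, -0.1, -0.003], [-0.1, 0.995, -0.002], [0.003, -0.001, -1.0]] q7 1.23 gap 0.69 t 31.15
```

```bash
python3 -m inch '{"claw":[0,0,0,0,0],"travel":[[-0.001,0.01,0],[-0.002,0.016,0],[-0.002,0.016,0.02],[-0.002,0.016,0.045],[-0.002,0.016,0.06]],"roll":[0,0,0,0,0]}'
python3 - <<'E'
from h import *
go([.5,.31,.0193],95.5)
s=cam("scene")
cv2.imwrite("pics/l.png",cv2.resize(s["image"][150:310,360:540],None,fx=3.4,fy=3.4)[...,::-1])
E
```

```text
time_s: 31.78
eef_pos: [0.5003, 0.3048, 0.0852]
tcp_rot: [-0.001, -0.047, 0.999, -0.001]
ft_force: [0.2, 0.1, -1.2]
finger_gap: 0.69
gripper_force: 65.0
travel [-0.0004  0.0054  0.0659] roll -0.001 tcp [0.5003 0.3048 0.0852] axes [[-0.996, -0.094, -0.002], [-0.094, 0.996, -0.003], [0.002, -0.002, -1.0]] q7 1.24 gap 0.69 t 31.775
```

View pics/l.png

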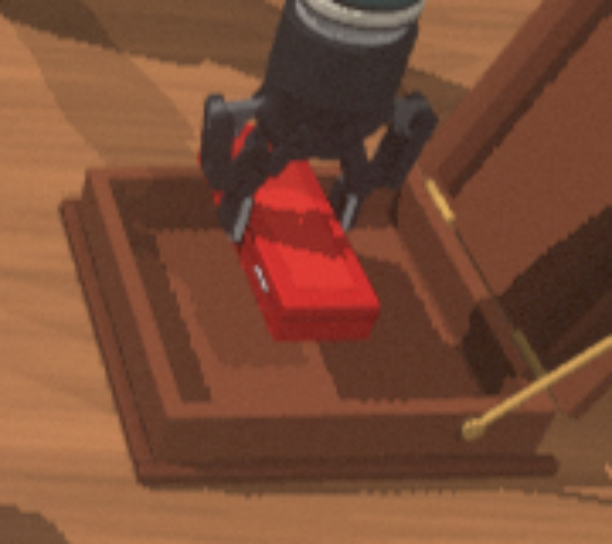

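```bash
python3 - <<'E'
from h import *
s=cam("scene"); g=lambda u,v:(u/3.4+360,v/3.4+150)
for p,z in(((275,340),.078),((373,338),.078),((273,310),.11),((380,307),.11)): print(plane(s,*g(*p),z).round(4))
print("front inner floor-side rim", plane(s,*g(350,404),.05),plane(s,*g(350,412),.05))
go([.5,.31,.0193],95.5)
E
```

```text
[0.5888 0.2859 0.078 ]
[0.5829 0.3465 0.078 ]
[0.5961 0.2759 0.11  ]
[0.589  0.3405 0.11  ]
front inner floor-side rim [0.61262813 0.33292088 0.05      ] [0.61923477 0.33135772 0.05      ]
travel [-0.0009  0.0049  0.0656] roll -0.0 tcp [0.4998 0.3053 0.0849] axes [[-0.995, -0.095, -0.003], [-0.095, 0.995, -0.003], [0.004, -0.003, -1.0]] q7 1.24 gap 0.688 t 31.875
```

The tin's front end is at x ≈ 0.589 and the inner wall at about 0.613, so it clears. I'll lower it.

```bash
python3 -m inch '{"claw":[0,0,0,0,0],"travel":[[-0.002,0,0.015],[-0.002,0,0.032],[-0.002,0,0.045],[-0.002,0,0.055],[-0.002,0,0.059]],"roll":[0,0,0,0,0]}'
python3 -m inch '{"claw":[0,0,0,0,0],"travel":[[0,0,0],[0,0,0.001],[0,0,0.002],[0,0,0.003],[0,0,0.003]],"roll":[0,0,0,0,0]}'
python3 -m inch '{"claw":[0,0,0,0,0],"travel":[[0,0,0.001],[0,0,0.0015],[0,0,0.002],[0,0,0.002],[0,0,0.002]],"roll":[0,0,0,0,0]}'
```

```text
time_s: 32.5
eef_pos: [0.5025, 0.3075, 0.0269]
tcp_rot: [-0.0, -0.049, 0.999, -0.0]
ft_force: [-0.2, 0.1, -1.7]
finger_gap: 0.687
gripper_force: 65.0
time_s: 33.12
eef_pos: [0.5028, 0.3077, 0.0248]
tcp_rot: [0.0, -0.049, 0.999, 0.0]
ft_force: [0.3, 1.1, -0.8]
finger_gap: 0.686
gripper_force: 65.0
time_s: 33.75
eef_pos: [0.5028, 0.3077, 0.0228]
tcp_rot: [0.0, -0.049, 0.999, 0.0]
ft_force: [-0.1, -0.7, -0.8]
finger_gap: 0.691
gripper_force: 65.0
```

```bash
python3 -m inch '{"claw":[0,0,0,0,0],"travel":[[0,0,0.001],[0,0,0.002],[0,0,0.003],[0,0,0.0035],[0,0,0.0035]],"roll":[0,0,0,0,0]}'
python3 -m inch '{"claw":[0,0,0,0,0],"travel":[[0,0,0.0005],[0,0,0.001],[0,0,0.001],[0,0,0.001],[0,0,0.001]],"roll":[0,0,0,0,0]}'
```

```text
time_s: 34.38
eef_pos: [0.5028, 0.3077, 0.0194]
tcp_rot: [-0.0, -0.049, 0.999, -0.0]
ft_force: [-0.0, -0.4, -0.6]
finger_gap: 0.691
gripper_force: 65.1
time_s: 35.0
eef_pos: [0.5027, 0.3077, 0.0193]
tcp_rot: [-0.0, -0.049, 0.999, 0.0]
ft_force: [-1.3, -1.0, 8.0]
finger_gap: 0.69
gripper_force: 66.2
```

Contact. I'll open, retreat straight up, and check.

```bash
python3 -m inch '{"claw":[0.75,0.9,1,1,1],"travel":[[0,0,-0.001],[0,0,-0.001],[0,0,-0.001],[0,0,-0.001],[0,0,-0.001]],"roll":[0,0,0,0,0]}'
python3 -m inch '{"claw":[1,1,1,1,1],"travel":[[0,0,-0.01],[0,0,-0.04],[0,0,-0.09],[0,0,-0.15],[0,0,-0.2]],"roll":[0,0,0,0,0]}'
python3 -m inch '{"claw":[1,1,1,1,1],"travel":[[0,0,0],[0,0,0],[0,0,0],[0,0,0],[0,0,0]],"roll":[0,0,0,0,0]}'
python3 - <<'E'
from h import *
s=cam("scene"); cv2.imwrite("pics/m.png",s["image"][100:340,20:560][...,::-1].copy())
E
```

```text
time_s: 35.62
eef_pos: [0.5028, 0.3077, 0.0192]
tcp_rot: [-0.0, -0.049, 0.999, -0.0]
ft_force: [-0.4, -0.2, -0.2]
finger_gap: 1.001
gripper_force: 0.0
time_s: 36.25
eef_pos: [0.5031, 0.3077, 0.2223]
tcp_rot: [0.001, -0.049, 0.999, 0.001]
ft_force: [0.3, 0.3, -0.6]
finger_gap: 0.998
gripper_force: 0.0
time_s: 36.88
eef_pos: [0.5025, 0.3074, 0.2184]
tcp_rot: [-0.001, -0.049, 0.999, -0.001]
ft_force: [-0.3, -0.2, -0.8]
finger_gap: 1.003
gripper_force: 0.0
```

View pics/m.png

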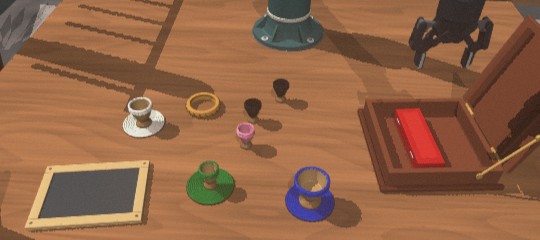

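The final view shows all three cups upright on their own mats: white (141,113), green (209,177), blue (311,187). The tin lies flat on the box floor (419,135), and the slate and bangle are where they were. I'll hand it in.

```bash
python3 -c "
from cell import robot
print(robot.sign_off())"
```

```text
the job is handed in; nothing more can be done
None
```

I handed the job in at about 37 s: each cup stands upright in the middle of its matching mat, the tin lies flat on the cedar box floor, and the slate and bangle are where they lay; sign-off returned no verdict.

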